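# Cock the sprung clamp and load the tube

### The arm

A 6-joint arm with a two-finger parallel gripper is mounted at the origin on the work surface. World frame = base frame: x ahead of the robot, y to its left, z up, the work surface at z = 0. Lengths are in m, angles in rad, forces in N, time in s.
With the tool pointing down it reaches from about 0.3 to 0.775 m from the base axis. Payload 14.6 kg.
Tool frame: the origin (TCP) lies midway between the tips of the shut fingers; the grasp point (between the pads) lies 19 mm behind it (ctrl.hold_point_z is the distance from the TCP to the grasp point, in m); z points along the fingers, x is the direction in which the jaws open and shut, and the axes are right-handed (so a half turn about z gives the same grasp; the last joint's range is limited). The gripper opens to 94 mm and grips with 3 to 60 N. Pads are 16 mm wide; open, the fingers measure 119 mm over their backs; the gripper's body (75 mm by 177 mm) begins 78 mm behind the grasp point.
Start: joints at [-1.209, 0.3, 1.521, -0, 1.321, -0.067], TCP at [0.229, -0.5, 0.205] pointing down, gripper open.
Joint ranges: [-3.03, 3.03], [-0.79, 2.21], [0.23, 2.52], [-1.04, 4.18], [0, 3.07], [-2.55, 2.55]. Speed limits (rad/s): [2.22, 2.22, 2.57, 3.14, 3.14, 3.14].

### API

Orientations are given as [roll, pitch, yaw] about the fixed x, y, z axes, in that order (R = Rz(yaw) Ry(pitch) Rx(roll)).
In Python, from station import ctrl, viewer, ticket, nets gives the robot as it stands.
- The arm moves only by the tool carry_out, never from a script. Its argument "commands" is one flat list of numbers, 7 for each row, row after row: the closure, from -1 (fully open) to 1 (shut), so that 0 is half open, then the shift along the world's x, y, z in cm, then the turn, a rotation vector about the world's x, y, z in rad. In form: [gripper, tx, ty, tz, ax, ay, az, gripper, tx, ty, tz, ax, ay, az, ...]. A call has 1 to 12 rows; each row is the pose to reach, as a shift and turn from the pose measured when the call began; what a row does not reach only later rows make up. A row lasts 1/12 s, in which the tool goes at most 41.7 mm and 7.16 degrees, less where a joint would pass 70% of its speed; a pose out of reach is approached as far as the arm can. A call with a gripper value outside its range is refused whole. The fingers move at their own pace and stop on an object; "force" is the grip in N (left out, the last holds). Time passes only in rows, so rows that repeat a pose let the fingers close. It gives the time, the measured TCP pose, the force and the opening at its end, in the units of the state.
- ctrl.get_obs(): the state, without advancing time (a new reading comes with each control period).
- viewer.camera(name): name is "scene" or "top"; returns (picture, depth): 420x560x3 uint8, blue, green, red; 420x560 float32, m along the optical axis (not along the pixel's ray), 0 where there is no reading.
- viewer.camera_info(name): a dict with "fx", "fy", "cx", "cy" (pixels), "D" ([k1, k2, p1, p2, k3] as OpenCV has them; the pictures are not rectified), "R" (3x3) and "t" (3): a world point X has camera coordinates R X + t. Camera axes: x right, y down, z forward; pixel columns grow to the right and rows downward; lengths in m; the calibration is good to about 2 mm. A picture is of the moment at which its call begins. camera_info takes no time and is no camera call.
- ticket.hand_in(): hands the job in, once; it reports no verdict.
Trained networks look in the newest picture that a camera, given by its name, has taken for a name from the list of things; names that differ only in an ending like _2 or _b are one class to them, and where a whole thing is asked for, a point or a joint stands for the part that bears it (a point fixed in the world has none). Each returns a list of dicts, best first, with "confidence" (0 to 1); they miss things now and then, are a little off and sometimes report something else, mostly with a low value. They report only what shows in the picture. A call takes as long as a camera call. They do not tell look-alikes from the thing itself.
- nets.silhouettes(camera, thing): "region" (420x560 bool, what is visible of it) and "extent" ([left, top, right, bottom] in pixels, round what is visible of it).
The state is a dict: "time_s": time; "qpos": joint angles; "joint_vel": joint speeds; "tau": joint torques, N m; "ee_pos": TCP position; "eef_rot": TCP orientation; "force": force on the tool from outside, world axes, zero at the start; "moment": the same for the moment, N m; "grip_width": finger opening in m.
Only numpy, scipy, OpenCV 4.12 (cv2) and the standard library are available. Lean on these libraries where they do the work, as an engineer would, in place of code of your own. Each camera call takes 0.05 s, during which the arm holds its last target. There are 200 camera calls.

### The job

The sprung clamp arm on the welding fixture lies across its nest: draw the arm back by its upright post until it clicks past the catch, without forcing it hard against the end buffer, ease it onto the hair-trigger catch and let go so that it stays cocked; never let it fly. Then stand the square tube stub upright in the cleared nest, home against the back fence, and leave the arm cocked. Leave the other things on the table where they are.

Things in the scene. Friction and masses are not known exactly. Their poses are not given: they have to be found in the camera images.
- fixture: Steel base plate fixed to the table, 300 x 270 x 12 mm, with the clamp arm, catch and nest. Origin on the table surface; x and y along the plate's sides, z up. In this frame the plate's centre is at (0, 20) mm and the arm's vertical pivot axis at x = 100, y = 0 mm. Nothing on it but the upright post is higher than 56 mm above the table.
- clamp_arm (a joint): Angle q of the sprung arm (rad) about its pivot: 0 at rest across the nest, growing as it is drawn back, clockwise from above (post towards fixture +y). The post's axis is at x = 100 - 145 cos(q - 0.2), y = 145 sin(q - 0.2) mm in the fixture's frame. It latches somewhere from 0.58 to 0.82, as the catch block is set. The spring pulls with 4 N at the post at rest, 9 N when drawn.
- clamp_bar: The sprung arm: flat steel bar 18 mm wide, from 41 to 53 mm above the table, reaching 180 mm from its pivot. Origin on the pivot axis at table height, the bar runs along its own -x. It carries the upright post 145 mm from the pivot and under its end, 175 mm from the pivot, a nose pin 10 mm thick that the catch holds.
- post_top (a point): Centre of the top end of the upright round post on the arm: 14 mm thick, from 53 to 110 mm above the table. The post is the arm's handle and may turn between the fingers.
- catch: Catch base on the fixture at the end of the swing. Origin at table height under the nose pin's middle latched place, y along the drawing direction there. Its sliding block, set anywhere within 20 mm either way along y and not measured, carries a sprung hook (top at 39 mm above the table) and a rubber buffer (39 mm) on an end piece.
- nest (a point): Centre of the floor of the nest for the tube when home, on the plate, 12 mm above the table; axes as the fixture's. The nest is open on its +y side; side walls stand 23 mm either side in x, and the back fence's face is 20 mm to -y, all 14 mm high and 8 mm thick. The arm at rest lies over it.
- square_tube: Loose square steel tube stub, 40 x 40 mm outside, 3 mm wall, 80 mm tall, about 0.28 kg, standing upright on the table; origin at the centre of its lower end, z up along it. A round tube stub of similar size also stands on the table and is not to be used.
- round_tube: Round steel tube stub, 42 mm across, 80 mm tall, standing: leave alone. Origin at the centre of its lower end.
- angle_offcut: Offcut of steel angle, 100 x 40 x 40 mm: leave alone. Origin at the centre of its underside.
- hammer: Hammer lying down: leave alone.
- wrench: Wrench lying down: leave alone.
- parts_bin: Small open plastic bin, 160 x 110 x 75 mm: leave alone.
- spray_can: White can, 60 mm across, 170 mm tall: leave alone.
- wire_brush: Brush lying down: leave alone.
- round_bar: Short round steel bar, 32 mm across, 90 mm tall, standing: leave alone.
- catch_mid (a point): Middle of the catch, 32 mm above its origin. Drawing past the hook's ramp (17 degrees) adds 3 to 8 N at the post, then it clicks; 2.5 mm past the latched place the pin meets the buffer: 6 N per mm, 6 mm of give. Over 20 N between arm and catch is too much, and dropping the arm onto the hook exceeds that. The hook lets go if pressed 2 to 5 N harder than by the spring, or if hook or tail is touched.
Things that resemble listed ones, but are neither listed nor needed, are in the scene too. Leave any green or red look-alike of the square_tube alone.

How it is judged:
On the way, in this order (a step that is already met when the one before it is completed fails the run):
1. the arm is drawn back, hooked on the catch and let go (value of joint clamp_arm above 0.55 rad and velocity of joint clamp_arm between -0.1 and 0.1 rad/s and contact force between the fingers and clamp_bar below 0.2 N), for 0.3 s.
2. the square tube stands in the nest against the back fence (value of joint clamp_arm above 0.55 rad and x of square_tube in the frame of nest between -0.005 and 0.005 m and y of square_tube in the frame of nest between -0.004 and 0.004 m and z of square_tube in the frame of nest between -0.003 and 0.003 m and angle between square_tube's own z axis and vertical below 0.05 rad), for 0.2 s.
At the end, for the whole second after the job is handed in: The arm stays cocked on its catch by itself (angle above 0.55 rad, not moving), and the square tube stands upright (within 0.05 rad) and still on the nest's floor (within 3 mm), within 5 mm of the nest's centre across and within 4 mm of touching the back fence (all of step 2 and velocity of joint clamp_arm above -0.1 rad/s and linear speed of square_tube below 0.02 m/s).
It fails at once if the arm is forced against the catch or buffer with more than 20 N (contact force between clamp_bar and catch above 20 N).
It fails at once if the arm flies forward (faster than 2.5 rad/s) (velocity of joint clamp_arm below -2.5 rad/s).
It fails at once if another thing on the table is shifted by more than 30 mm (distance of any of round_tube, angle_offcut, hammer, wrench, parts_bin, spray_can, wire_brush, round_bar from where it was at the start of the episode above 0.03 m).
It also fails if it takes over 72 s, if anything falls off the work surface, if the arm or the gripper's body presses on something with over 40 N, if the wrist force passes 120 N, or if a joint passes its speed limit or range.

## Working session

There is one attempt and no reset: what is moved stays moved. The work goes in short steps, Python scripts to look and compute and a tool call to move; the robot and the scene stay as the last step left them, time stands still between calls to the robot, and variables do not carry over. Pictures are saved under pics/ and viewed, about 8 in all and at most 12, crops included, and the job is handed in when it is done.

Besides the shell and the picture viewer there is one more tool, called in YAML: its name, and indented under it one key for each argument. carry_out: Moves the arm, as the interface text tells. Its arguments: {"type":"object","properties":{"commands":{"type":"array","items":{"type":"number"}},"force":{"type":"number"}},"required":["commands"]}

```bash
mkdir -p pics; ls; cat > h.py <<'E'
import numpy as np,cv2
from station import ctrl,viewer,ticket,nets
def cam(n):
    im,d=viewer.camera(n); i=viewer.camera_info(n)
    K=np.array([[i['fx'],0,i['cx']],[0,i['fy'],i['cy']],[0,0,1.]])
    return im,d,K,np.array(i['D'],float),np.array(i['R']),np.array(i['t'])
def cloud(c):
    im,d,K,D,R,t=c
    v,u=np.mgrid[:420,:560]
    p=cv2.undistortPoints(np.stack([u,v],-1).reshape(-1,1,2).astype(float),K,D).reshape(420,560,2)
    P=np.dstack([p*d[...,None],d])
    W=(P-t)@R; W[d<=0]=np.nan
    return W
def proj(c,X):
    im,d,K,D,R,t=c
    return cv2.projectPoints(np.atleast_2d(np.array(X,float)),cv2.Rodrigues(R)[0],t,K,D)[0].reshape(-1,2)
E
python3 - <<'E'
from h import *
ims=[]
for n in ['scene','top']:
    c=cam(n); W=cloud(c); np.save(n+'.npy',W); cv2.imwrite(f'pics/{n}0.png',c[0])
    print(n,'cam pos',(-c[4].T@c[5]).round(3))
    for th in ['fixture','clamp_bar','post_top','catch','square_tube','round_tube']:
        for r in nets.silhouettes(n,th)[:4]:
            m=r['region']; P=W[m]; P=P[~np.isnan(P[:,0])]
            print(th,round(r['confidence'],2),np.round(r['extent']),np.median(P,0).round(3) if len(P) else None, np.nanpercentile(P[:,2],97).round(3) if len(P) else None)
o=ctrl.get_obs();print({k:np.round(v,3) for k,v in o.items()},ctrl.hold_point_z)
E
```

```text
pics
scene cam pos [0.993 0.381 1.074]
fixture 0.79 [220. 169. 353. 282.] [ 0.533 -0.003  0.012] 0.053
clamp_bar 0.55 [263. 181. 291. 232.] [ 0.524 -0.05   0.053] 0.108
clamp_bar 0.28 [130. 168. 196. 184.] [ 0.688 -0.428  0.018] 0.023
post_top 0.73 [264. 184. 292. 228.] [ 0.517 -0.051  0.053] 0.103
post_top 0.5 [306. 301. 387. 385.] [0.691 0.338 0.005] 0.075
catch 0.79 [310. 200. 332. 234.] [0.46  0.071 0.028] 0.042
catch 0.71 [377. 260. 394. 288.] [0.489 0.308 0.049] 0.081
catch 0.55 [163. 108. 230. 162.] [ 0.514 -0.454  0.023] 0.029
square_tube 0.91 [246. 122. 263. 150.] [ 0.377 -0.292  0.055] 0.081
square_tube 0.79 [209. 124. 226. 152.] [ 0.469 -0.366  0.056] 0.081
square_tube 0.74 [218. 142. 241. 166.] [ 0.479 -0.284  0.05 ] 0.081
round_tube 0.94 [373. 258. 397. 286.] [0.488 0.307 0.05 ] 0.081
round_tube 0.74 [221. 142. 241. 168.] [ 0.481 -0.282  0.054] 0.081
top cam pos [0.398 0.019 1.307]
fixture 0.95 [231. 154. 346. 275.] [ 0.517 -0.01   0.013] 0.053
fixture 0.65 [376. 141. 413. 162.] [ 0.688 -0.295  0.006] 0.042
fixture 0.49 [438. 180. 472. 281.] [ 0.498 -0.457  0.024] 0.03
c
[... 362 characters left out ...]
546 -0.044  0.054] 0.108
square_tube 0.64 [388. 262. 412. 281.] [ 0.373 -0.302  0.055] 0.083
square_tube 0.63 [385. 220. 410. 237.] [ 0.484 -0.296  0.053] 0.083
round_tube 0.51 [149. 219. 172. 234.] [0.483 0.311 0.05 ] 0.082
{'time_s': np.float64(0.7), 'qpos': array([-1.209,  0.3  ,  1.521, -0.   ,  1.321, -0.067]), 'joint_vel': array([ 0.   , -0.   , -0.002, -0.   ,  0.002,  0.   ]), 'tau': array([-3.0000e-03, -5.3158e+01, -3.5288e+01,  7.1000e-02,  2.1000e-02,
        0.0000e+00]), 'ee_pos': array([ 0.229, -0.5  ,  0.205]), 'eef_rot': array([ 3.142,  0.   , -1.142]), 'force': array([ 1.08 , -0.136,  0.233]), 'moment': array([ 0.019,  0.008, -0.046]), 'grip_width': np.float64(0.094)} 0.0188
```

```bash
python3 - <<'E'
import cv2,numpy as np
a=cv2.imread('pics/top0.png');b=cv2.imread('pics/scene0.png')
cv2.imwrite('pics/a.png',cv2.resize(a[130:300,215:475],(800,523),interpolation=cv2.INTER_CUBIC))
cv2.imwrite('pics/b.png',cv2.resize(b[95:300,150:410],(760,599),interpolation=cv2.INTER_CUBIC))
E
```

```text
(no output)
```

View pics/a.png

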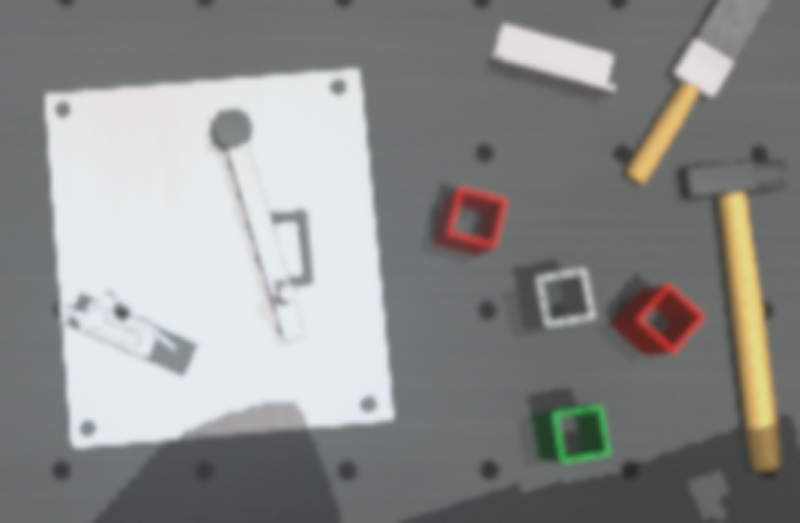

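View pics/b.png

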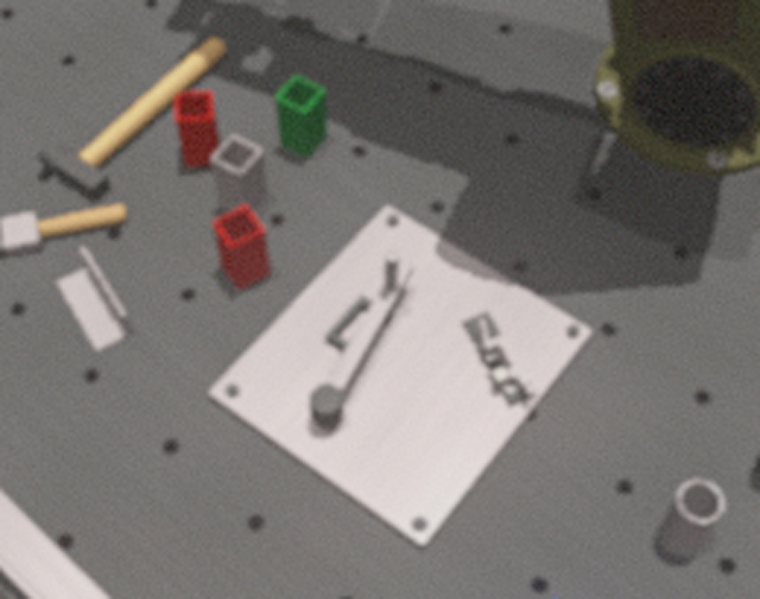

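```bash
python3 - <<'E'
from h import *
for n in ['top','scene']:
    W=np.load(n+'.npy'); im=cv2.imread(f'pics/{n}0.png')
    b=W.reshape(-1,3)
    near=(abs(W[...,0]-.53)<.25)&(abs(W[...,1]-.0)<.25)
    tab=near&(abs(W[...,2])<.006); print(n,'table z',np.nanmedian(W[...,2][tab]),'noise',np.nanstd(W[...,2][tab]))
    m=(near&(W[...,2]>.0065)&(W[...,2]<.06)).astype(np.uint8)
    m=cv2.morphologyEx(m,cv2.MORPH_OPEN,np.ones((3,3)))
    k,l,s,_=cv2.connectedComponentsWithStats(m); j=1+np.argmax(s[1:,4]); P=W[l==j]
    print(cv2.minAreaRect((P[:,:2]*1000).astype(np.float32)))
    pl=P[(P[:,2]<.018)]; print('plate z',np.median(pl[:,2]))
    hi=W[near&(W[...,2]>.043)&(W[...,2]<.06)]; print('bar rect',cv2.minAreaRect((hi[:,:2]*1000).astype(np.float32)),len(hi))
    po=W[near&(W[...,2]>.075)&(W[...,2]<.115)]; print('post',po.mean(0),np.ptp(po,axis=0) if len(po) else 0,len(po))
    t=(abs(W[...,0]-.482)<.04)&(abs(W[...,1]+.295)<.04)&(W[...,2]>.072)&(W[...,2]<.09)
    Q=(W[t][:,:2]*1000).astype(np.float32); print('tube',cv2.minAreaRect(Q),len(Q), np.median(W[t][:,2]))
    print('catch pts',[ (z,(W[near&(W[...,0]<.5)&(W[...,1]>.02)&(W[...,2]>z)&(W[...,2]<.05)][:,:2]).mean(0).round(4)) for z in (.02,.034)])
E
```

```text
top table z 0.00034637012971985934 noise 0.0024626029356207015
((520.6122436523438, -11.340499877929688), (298.50048828125, 270.9964904785156), 4.83577299118042)
plate z 0.012374877167944028
bar rect ((512.5711669921875, -61.585601806640625), (308.2639465332031, 206.84921264648438), 69.59254455566406) 626
post [ 0.52946049 -0.17799821  0.08674989] [0.0914268  0.1854051  0.03835432] 117
tube ((481.5464782714844, -286.6619873046875), (39.96858596801758, 41.38991928100586), 9.418855667114258) 101 0.08004275819653132
catch pts [(0.02, array([0.4595, 0.0705])), (0.034, array([0.4644, 0.0746]))]
scene table z -0.0003186597705185274 noise 0.0020979155019674772
((518.3934326171875, -11.448898315429688), (303.0847473144531, 271.1095275878906), 4.783102512359619)
plate z 0.011782705456989489
bar rect ((512.8549194335938, -71.32051086425781), (295.6489562988281, 201.33087158203125), 70.24286651611328) 499
post [ 0.52026612 -0.15470362  0.08605639] [0.09352394 0.18656792 0.03649314] 120
tube ((478.7475280761719, -287.547119140625), (43.16107177734375, 42.98287582397461), 11.833098411560059) 91 0.07823086874122681
catch pts [(0.02, array([0.4622, 0.0749])), (0.034, array([0.4622, 0.0745]))]
```

```bash
python3 - <<'E'
from h import *
a=np.deg2rad(4.8); R=np.array([[np.cos(a),-np.sin(a)],[np.sin(a),np.cos(a)]]); O=np.array([.5195,-.0114])-R@[0,.02]
print('O',O)
for n in ['top','scene']:
    W=np.load(n+'.npy'); F=W.copy(); F[...,:2]=(W[...,:2]-O)@R; F*=1000
    x,y,z=F[...,0],F[...,1],F[...,2]
    s=(abs(x)<140)&(y>-110)&(y<150)
    q=F[s&(z>80)&(z<116)]; print(n,'post',np.median(q,0).round(1),len(q),'expected -42.1,-28.8')
    f=F[s&(z>19)&(z<33)&(x>-60)&(x<70)&(y<20)]; print('nest walls',len(f),np.percentile(f,[2,10,50,90,98],axis=0).round(0).tolist(), )
    print(f[np.argsort(f[:,0])][::3].round(0).astype(int).tolist())
    c=F[s&(z>18)&(x<0)&(y>45)&(z<70)]; print('catch',c.round(0).astype(int).tolist()[::2])
    for th in ['spray_can','parts_bin','round_bar'] if n=='top' else []:
        viewer.camera(n)
        for r in nets.silhouettes(n,th)[:2]:
            P=W[r['region']]; print(th,round(r['confidence'],2),r['extent'],np.nanmedian(P,0).round(3))
E
```

```text
O [ 0.52117356 -0.03132986]
top post [-41.1 -27.7 109.1] 30 expected -42.1,-28.8
nest walls 140 [[-33.0, -82.0, 19.0], [-25.0, -57.0, 20.0], [9.0, -51.0, 25.0], [31.0, -33.0, 30.0], [45.0, -17.0, 31.0]]
[[-54, -98, 19], [-30, -17, 22], [-28, -48, 27], [-27, -43, 26], [-26, -56, 26], [-25, -48, 26], [-24, -40, 27], [-23, -53, 27], [-22, -49, 23], [-21, -38, 24], [-20, -51, 25], [-17, -52, 22], [-15, -54, 26], [-13, -54, 26], [-10, -57, 26], [-9, -50, 20], [-7, -55, 26], [-5, -57, 28], [-2, -55, 26], [0, -55, 28], [3, -56, 29], [5, -53, 30], [7, -44, 19], [9, -51, 23], [11, -54, 25], [13, -56, 29], [16, -57, 27], [17, -50, 19], [19, -52, 24], [21, -52, 30], [23, -52, 31], [24, -55, 23], [25, -37, 23], [26, -35, 22], [26, -47, 29], [27, -40, 31], [27, -35, 30], [28, -30, 24], [29, -56, 25], [30, -45, 25], [30, -35, 29], [31, -33, 26], [32, -53, 24], [32, -43, 27], [33, -38, 27], [33, -33, 27], [63, 1, 19]]
catch [[0, 52, 18], [0, 120, 18], [-6, 110, 18], [-13, 84, 19], [-18, 121, 18], [-25, 118, 41], [-29, 57, 19], [-25, 134, 22], [-28, 118, 43], [-28, 113, 38], [-30, 65, 18], [-28, 127
[... 5505 characters left out ...]
2, 120, 38], [-45, 125, 39], [-49, 130, 38], [-31, 110, 37], [-33, 116, 40], [-37, 120, 38], [-39, 125, 42], [-44, 129, 40], [-47, 134, 39], [-32, 107, 26], [-29, 115, 40], [-33, 119, 38], [-38, 124, 36], [-42, 128, 33], [-41, 135, 43], [-46, 138, 40], [-28, 116, 35], [-32, 121, 35], [-40, 123, 26], [-43, 128, 27], [-42, 135, 36], [-44, 140, 39], [-29, 119, 31], [-38, 122, 22], [-41, 127, 23], [-44, 131, 24], [-40, 139, 37], [-45, 143, 35], [-31, 119, 22], [-38, 125, 18], [-42, 130, 18], [-38, 138, 32], [-39, 143, 38], [-34, 125, 18], [-36, 130, 20], [-42, 137, 21], [-39, 144, 33], [-42, 149, 33], [-33, 132, 21], [-38, 136, 19], [-35, 146, 34], [-28, 128, 18], [-34, 148, 32], [-23, 135, 21]]
```

carry_out:
  commands: [-0.5, 25.3, 43.7, -4, 0, 0, -0.145, -0.5, 25.3, 43.7, -4, 0, 0, -0.145, -0.5, 25.3, 43.7, -4, 0, 0, -0.145, -0.5, 25.3, 43.7, -4, 0, 0, -0.145, -0.5, 25.3, 43.7, -4, 0, 0, -0.145, -0.5, 25.3, 43.7, -4, 0, 0, -0.145, -0.5, 25.3, 43.7, -4, 0, 0, -0.145, -0.5, 25.3, 43.7, -4, 0, 0, -0.145, -0.5, 25.3, 43.7, -4, 0, 0, -0.145, -0.5, 25.3, 43.7, -4, 0, 0, -0.145, -0.5, 25.3, 43.7, -4, 0, 0, -0.145, -0.5, 25.3, 43.7, -4, 0, 0, -0.145]
  force: 30

```text
time_s: 2.0
ee_pos: [0.4788, -0.0674, 0.1661]
eef_rot: [-3.141, -0.0, -1.287]
force: [0.1, -0.8, 0.7]
grip_width: 0.0703
```

carry_out:
  commands: [-0.5, 0.3, 0.4, -4, 0, 0, 0, -0.5, 0.3, 0.4, -7, 0, 0, 0, -0.5, 0.3, 0.4, -9.5, 0, 0, 0, -0.5, 0.3, 0.4, -9.5, 0, 0, 0, -0.5, 0.3, 0.4, -9.5, 0, 0, 0, 0, 0.3, 0.4, -9.5, 0, 0, 0, 0.3, 0.3, 0.4, -9.5, 0, 0, 0, 0.45, 0.3, 0.4, -9.5, 0, 0, 0, 0.6, 0.3, 0.4, -9.5, 0, 0, 0, 0.6, 0.3, 0.4, -9.5, 0, 0, 0, 0.6, 0.3, 0.4, -9.5, 0, 0, 0]

```text
time_s: 2.92
ee_pos: [0.4819, -0.0634, 0.0715]
eef_rot: [-3.14, -0.001, -1.287]
force: [-0.5, -1.1, 0.8]
grip_width: 0.034
```

```bash
python3 - <<'E'
from h import *
for n in ['scene']:
    c=cam(n); u=proj(c,[.482,-.063,.08])[0].astype(int); print(u)
    cv2.imwrite('pics/g1.png',cv2.resize(c[0][u[1]-60:u[1]+60,u[0]-80:u[0]+80],(640,480),interpolation=cv2.INTER_CUBIC))
E
```

```text
[283 188]
```

View pics/g1.png

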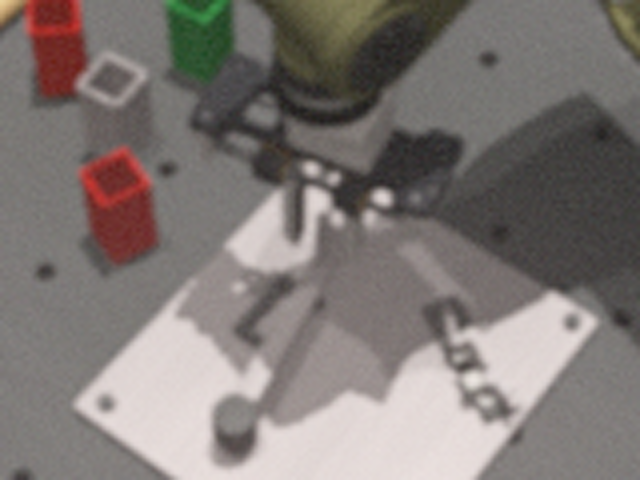

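The fingers sit around the post, at about (330,235) in the crop, with the catch clear at (470,360). I'll close on the post next.

carry_out:
  commands: [0.7, 0, 0, 0, 0, 0, 0, 0.8, 0, 0, 0, 0, 0, 0, 0.9, 0, 0, 0, 0, 0, 0, 1, 0, 0, 0, 0, 0, 0, 1, 0, 0, 0, 0, 0, 0, 1, 0, 0, 0, 0, 0, 0, 1, 0, 0, 0, 0, 0, 0]
  force: 30

```text
time_s: 3.55
ee_pos: [0.4818, -0.0632, 0.0714]
eef_rot: [-3.141, -0.0, -1.287]
force: [-1.3, 6.2, 3.3]
grip_width: 0.0137
```

carry_out:
  commands: [1, -0.19, 0.7, 0, 0, 0, -0.05, 1, -0.34, 1.41, 0, 0, 0, -0.1, 1, -0.45, 2.13, 0, 0, 0, -0.15, 1, -0.53, 2.85, 0, 0, 0, -0.2, 1, -0.57, 3.57, 0, 0, 0, -0.25, 1, -0.58, 4.3, 0, 0, 0, -0.3, 1, -0.55, 5.02, 0, 0, 0, -0.35, 1, -0.48, 5.74, 0, 0, 0, -0.4, 1, -0.38, 6.46, 0, 0, 0, -0.45, 1, -0.38, 6.46, 0, 0, 0, -0.45, 1, -0.38, 6.46, 0, 0, 0, -0.45]
  force: 45

```text
time_s: 4.47
ee_pos: [0.4776, 0.0008, 0.0714]
eef_rot: [-3.141, -0.002, -1.737]
force: [-4.7, -6.4, 3.4]
grip_width: 0.0132
```

carry_out:
  commands: [1, 0.14, 0.6, 0, 0, 0, -0.04, 1, 0.28, 1.19, 0, 0, 0, -0.08, 1, 0.28, 1.19, 0, 0, 0, -0.08, 1, 0.28, 1.19, 0, 0, 0, -0.08]

```text
time_s: 4.8
ee_pos: [0.4799, 0.0121, 0.0714]
eef_rot: [3.141, -0.004, -1.816]
force: [-8.2, -6.2, 5.9]
grip_width: 0.0131
```

carry_out:
  commands: [1, 0, 0.25, 0, 0, 0, -0.015, 1, 0.04, 0.5, 0, 0, 0, -0.03, 1, 0.04, 0.5, 0, 0, 0, -0.03]

```text
time_s: 5.05
ee_pos: [0.4808, 0.0161, 0.0714]
eef_rot: [-3.141, -0.005, -1.847]
force: [2.1, -8.6, -1.3]
grip_width: 0.0134
```

carry_out:
  commands: [1, 0.03, 0.12, 0, 0, 0, -0.01, 1, 0.06, 0.24, 0, 0, 0, -0.016, 1, 0.06, 0.24, 0, 0, 0, -0.016]

```text
time_s: 5.3
ee_pos: [0.4813, 0.0177, 0.0714]
eef_rot: [-3.141, -0.006, -1.864]
force: [-4.8, -6.8, 3.2]
grip_width: 0.0136
```

carry_out:
  commands: [1, 0.05, 0.17, 0, 0, 0, -0.01, 1, 0.09, 0.34, 0, 0, 0, -0.022, 1, 0.09, 0.34, 0, 0, 0, -0.022]

```text
time_s: 5.55
ee_pos: [0.4821, 0.0203, 0.0714]
eef_rot: [-3.141, -0.008, -1.887]
force: [-3.7, -8.0, 3.2]
grip_width: 0.0134
```

carry_out:
  commands: [1, 0.05, 0.15, 0, 0, 0, -0.01, 1, 0.09, 0.3, 0, 0, 0, -0.02, 1, 0.09, 0.3, 0, 0, 0, -0.02]

```text
time_s: 5.8
ee_pos: [0.4828, 0.0224, 0.0714]
eef_rot: [-3.141, -0.01, -1.907]
force: [-5.2, -6.8, 4.9]
grip_width: 0.0134
```

carry_out:
  commands: [1, 0.05, 0.15, 0, 0, 0, -0.01, 1, 0.1, 0.31, 0, 0, 0, -0.02, 1, 0.1, 0.31, 0, 0, 0, -0.02]

```text
time_s: 6.05
ee_pos: [0.4835, 0.0246, 0.0714]
eef_rot: [-3.141, -0.011, -1.928]
force: [-4.8, -8.3, 4.2]
grip_width: 0.0135
```

carry_out:
  commands: [1, 0.05, 0.15, 0, 0, 0, -0.01, 1, 0.1, 0.31, 0, 0, 0, -0.02, 1, 0.1, 0.31, 0, 0, 0, -0.02]

```text
time_s: 6.3
ee_pos: [0.4842, 0.0267, 0.0714]
eef_rot: [-3.141, -0.013, -1.949]
force: [-4.4, -7.7, 5.0]
grip_width: 0.0134
```

carry_out:
  commands: [1, 0.05, 0.15, 0, 0, 0, -0.01, 1, 0.1, 0.31, 0, 0, 0, -0.02, 1, 0.1, 0.31, 0, 0, 0, -0.02]

```text
time_s: 6.55
ee_pos: [0.485, 0.0288, 0.0714]
eef_rot: [-3.141, -0.015, -1.97]
force: [-5.4, -9.4, 4.9]
grip_width: 0.0134
```

carry_out:
  commands: [1, 0.05, 0.13, 0, 0, 0, -0.01, 1, 0.1, 0.26, 0, 0, 0, -0.016, 1, 0.1, 0.26, 0, 0, 0, -0.016]

```text
time_s: 6.8
ee_pos: [0.4856, 0.0304, 0.0714]
eef_rot: [3.141, -0.017, -1.986]
force: [-6.8, -9.3, 5.0]
grip_width: 0.0134
```

carry_out:
  commands: [1, 0.05, 0.13, 0, 0, 0, -0.01, 1, 0.1, 0.25, 0, 0, 0, -0.016, 1, 0.1, 0.25, 0, 0, 0, -0.016]

```text
time_s: 7.05
ee_pos: [0.4864, 0.0316, 0.0713]
eef_rot: [3.141, -0.019, -2.003]
force: [-6.0, -10.5, 4.2]
grip_width: 0.0134
```

carry_out:
  commands: [1, 0.05, 0.13, 0, 0, 0, -0.01, 1, 0.1, 0.25, 0, 0, 0, -0.014, 1, 0.1, 0.25, 0, 0, 0, -0.014]

```text
time_s: 7.3
ee_pos: [0.4868, 0.0328, 0.0713]
eef_rot: [3.141, -0.022, -2.018]
force: [-7.6, -10.9, 5.5]
grip_width: 0.0135
```

carry_out:
  commands: [1, 0.05, 0.13, 0, 0, 0, -0.01, 1, 0.1, 0.25, 0, 0, 0, -0.014, 1, 0.1, 0.25, 0, 0, 0, -0.014]

```text
time_s: 7.55
ee_pos: [0.4874, 0.034, 0.0713]
eef_rot: [3.141, -0.024, -2.032]
force: [-8.3, -9.5, 5.7]
grip_width: 0.0135
```

carry_out:
  commands: [1, 0.05, 0.13, 0, 0, 0, -0.01, 1, 0.09, 0.25, 0, 0, 0, -0.014, 1, 0.09, 0.25, 0, 0, 0, -0.014]

```text
time_s: 7.8
ee_pos: [0.4879, 0.0354, 0.0713]
eef_rot: [3.14, -0.026, -2.047]
force: [-6.5, -9.7, 4.1]
grip_width: 0.0135
```

carry_out:
  commands: [1, 0.05, 0.12, 0, 0, 0, -0.01, 1, 0.09, 0.24, 0, 0, 0, -0.014, 1, 0.09, 0.24, 0, 0, 0, -0.014]

```text
time_s: 8.05
ee_pos: [0.4885, 0.0367, 0.0713]
eef_rot: [3.14, -0.027, -2.062]
force: [-6.0, -10.0, 4.5]
grip_width: 0.0134
```

```bash
python3 - <<'E'
from h import *
c=cam('scene'); u=proj(c,[.488,.06,.05])[0].astype(int); print(u)
cv2.imwrite('pics/g2.png',cv2.resize(c[0][u[1]-40:u[1]+40,u[0]-50:u[0]+50],(750,600),interpolation=cv2.INTER_CUBIC))
f=[]
for i in range(4):
    viewer.camera('top'); o=ctrl.get_obs(); f.append(np.r_[o['force'],o['ee_pos']*1000])
print(np.round(f,2))
E
```

```text
[313 219]
[[ -6.52  -8.81   4.73 488.49  36.67  71.33]
 [ -7.22  -8.96   4.49 488.47  36.68  71.31]
 [ -7.11  -9.04   4.32 488.49  36.7   71.33]
 [ -6.75  -8.78   4.75 488.5   36.68  71.34]]
```

View pics/g2.png

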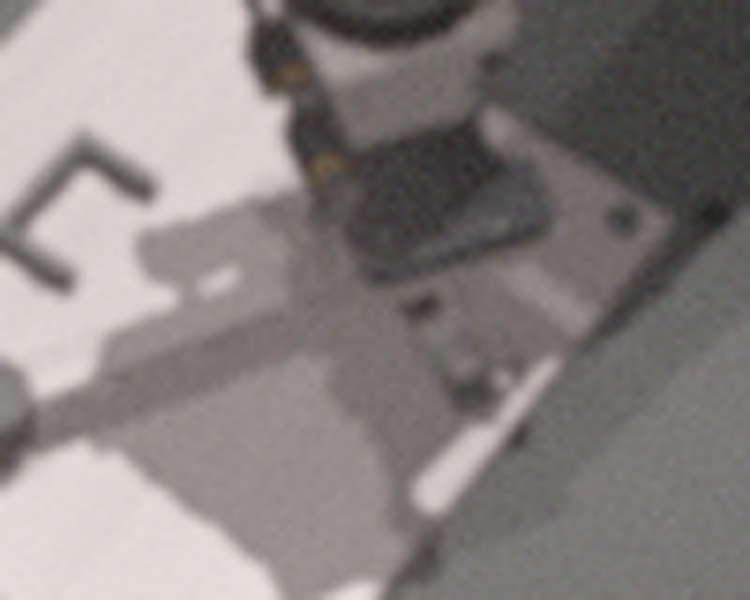

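The nest is clear at (80,210), and the bar runs under the gripper towards the catch. The pin is hidden, so I'll map the catch from the first depth pictures.

```bash
python3 - <<'E'
from h import *
a=np.deg2rad(4.8); R=np.array([[np.cos(a),-np.sin(a)],[np.sin(a),np.cos(a)]]); O=np.array([.52117,-.03133])
ph=.5; C=np.array([100-175*np.cos(ph),175*np.sin(ph)])
out=[]
for n in ['top','scene']:
    W=np.load(n+'.npy'); im=cv2.imread(f'pics/{n}0.png')
    F=((W[...,:2]-O)@R)*1000-C
    s=F@np.array([np.sin(ph),np.cos(ph)]); r=F@np.array([-np.cos(ph),np.sin(ph)]); z=W[...,2]*1000
    g=np.full((400,700,3),0,np.uint8)
    for S,Q,Z in zip(s.ravel(),r.ravel(),z.ravel()):
        if -50<S<65 and -32<Q<32 and Z>5:
            col=cv2.applyColorMap(np.uint8([[np.clip((Z-10)*7,0,255)]]),cv2.COLORMAP_JET)[0,0].tolist()
            cv2.circle(g,(int((S+50)*6),int((32-Q)*6.2)),6,col,-1)
    for k in range(-50,66,10): cv2.putText(g,str(k),((k+50)*6,395),0,.4,(255,255,255),1)
    cv2.circle(g,(int((1+50)*6),int(32*6.2)),30,(255,255,255),1)
    out.append(cv2.resize(g,(700,300)))
cv2.imwrite('pics/catch.png',np.vstack(out))
E
```

```text
(no output)
```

View pics/catch.png

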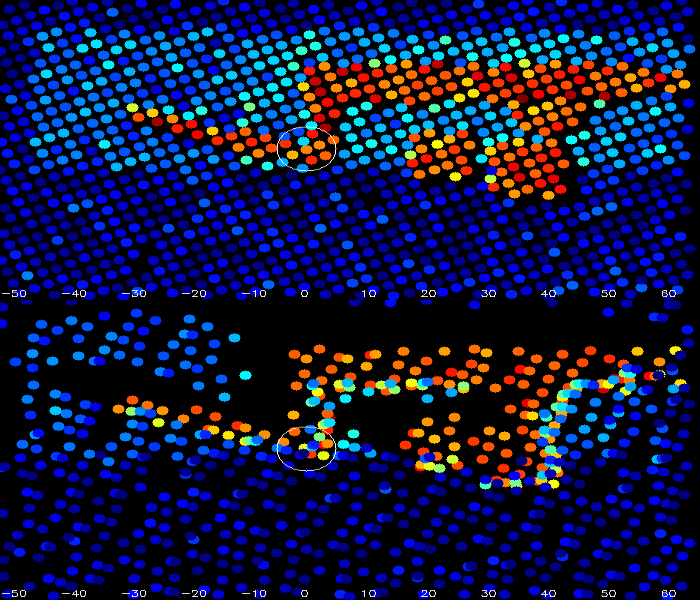

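The map shows the hook tip ending at s≈+5 mm and the buffer face at s≈17. The pin should therefore latch at s≈9.5–10 (q≈0.755). It's now at s≈1, still on the ramp.

carry_out:
  commands: [1, 0.06, 0.16, 0, 0, 0, -0.01, 1, 0.12, 0.32, 0, 0, 0, -0.02, 1, 0.2, 0.48, 0, 0, 0, -0.03, 1, 0.2, 0.48, 0, 0, 0, -0.03]

```text
time_s: 8.63
ee_pos: [0.4905, 0.0409, 0.0714]
eef_rot: [3.141, -0.028, -2.093]
force: [-4.7, -4.1, 2.8]
grip_width: 0.0132
```

```bash
python3 - <<'E'
from h import *
f=[]
for i in range(3):
    viewer.camera('top'); o=ctrl.get_obs(); f.append(np.r_[o['force'],o['ee_pos']*1000])
print(np.round(f,2))
E
```

```text
[[ -4.56  -4.13   3.07 490.44  40.93  71.32]
 [ -3.9   -3.33   2.33 490.45  40.96  71.34]
 [ -4.76  -5.01   2.64 490.46  40.95  71.36]]
```

carry_out:
  commands: [1, 0.06, 0.12, 0, 0, 0, -0.005, 1, 0.06, 0.12, 0, 0, 0, -0.005, 1, 0.06, 0.12, 0, 0, 0, -0.005]

```text
time_s: 9.03
ee_pos: [0.4908, 0.0416, 0.0714]
eef_rot: [3.14, -0.028, -2.097]
force: [-5.7, -3.7, 3.8]
grip_width: 0.0136
```

```bash
cat > f.py <<'E'
from h import *
f=[]
for i in range(3):
    viewer.camera('top'); o=ctrl.get_obs(); f.append(np.r_[o['force'],o['ee_pos']*1000])
f=np.mean(f,0); y=f[4]/1000+.0632; th=np.arcsin(y/.145-.28)
print(f.round(2),'q',(th+.2838).round(3),'tang',(-f[0]*np.sin(th)-f[1]*np.cos(th)).round(2),'rad',(-f[0]*np.cos(th)+f[1]*np.sin(th)).round(2))
E
python3 f.py
```

```text
[ -5.36  -3.12   3.7  490.8   41.65  71.34] q 0.743 tang 5.17 rad 3.42
```

carry_out:
  commands: [1, 0.06, 0.12, 0, 0, 0, -0.005, 1, 0.06, 0.12, 0, 0, 0, -0.005, 1, 0.06, 0.12, 0, 0, 0, -0.005]

```text
time_s: 9.43
ee_pos: [0.4912, 0.0424, 0.0713]
eef_rot: [3.14, -0.029, -2.103]
force: [-5.5, -3.6, 3.7]
grip_width: 0.0134
```

```bash
python3 f.py
```

```text
[ -6.13  -3.58   3.45 491.18  42.42  71.36] q 0.749 tang 5.95 rad 3.88
```

carry_out:
  commands: [1, 0.06, 0.12, 0, 0, 0, -0.005, 1, 0.06, 0.12, 0, 0, 0, -0.005, 1, 0.06, 0.12, 0, 0, 0, -0.005]

```text
time_s: 9.83
ee_pos: [0.4915, 0.0431, 0.0713]
eef_rot: [3.14, -0.03, -2.108]
force: [-6.0, -4.3, 4.1]
grip_width: 0.0135
```

```bash
python3 f.py
```

```text
[ -6.59  -4.28   4.24 491.48  43.06  71.35] q 0.754 tang 6.8 rad 3.94
```

carry_out:
  commands: [1, 0.06, 0.13, 0, 0, 0, -0.005, 1, 0.06, 0.13, 0, 0, 0, -0.005, 1, 0.06, 0.13, 0, 0, 0, -0.005]

```text
time_s: 10.23
ee_pos: [0.4918, 0.0436, 0.0713]
eef_rot: [3.139, -0.031, -2.114]
force: [-5.5, -6.1, 4.3]
grip_width: 0.0139
```

```bash
python3 f.py
```

```text
[ -6.25  -5.8    4.8  491.75  43.62  71.33] q 0.758 tang 8.02 rad 2.91
```

Everything fits a click at q≈0.735, with buffer contact starting at about 0.75. Next I'll ease back in small steps and watch the hook take the load.

carry_out:
  commands: [1, -0.01, -0.02, 0, 0, 0, 0.004, 1, -0.03, -0.06, 0, 0, 0, 0.008, 1, -0.03, -0.06, 0, 0, 0, 0.008]

```text
time_s: 10.63
ee_pos: [0.4914, 0.0429, 0.0714]
eef_rot: [3.139, -0.031, -2.106]
force: [-4.8, 0.3, 3.4]
grip_width: 0.0134
```

```bash
python3 f.py
```

```text
[ -4.95  -1.21   3.29 491.41  42.94  71.35] q 0.753 tang 3.32 rad 3.87
```

carry_out:
  commands: [1, -0.01, -0.03, 0, 0, 0, 0.004, 1, -0.03, -0.06, 0, 0, 0, 0.008, 1, -0.03, -0.06, 0, 0, 0, 0.008]

```text
time_s: 11.03
ee_pos: [0.4914, 0.0428, 0.0714]
eef_rot: [3.14, -0.03, -2.097]
force: [-2.2, 5.0, 0.3]
grip_width: 0.0136
```

```bash
python3 f.py
```

```text
[ -1.64   4.77   1.02 491.34  42.79  71.36] q 0.752 tang -3.52 rad 3.62
```

The hook is holding: the TCP stopped while the force reversed. I'll relieve the push straight away.

carry_out:
  commands: [1, 0.01, 0.02, 0, 0, 0, 0, 1, 0.01, 0.02, 0, 0, 0, 0]

```text
time_s: 11.35
ee_pos: [0.4914, 0.0429, 0.0714]
eef_rot: [3.14, -0.03, -2.097]
force: [-4.6, 0.1, 2.2]
grip_width: 0.0136
```

```bash
python3 f.py
```

```text
[-4.2000e+00  2.7000e-01  2.0300e+00  4.9142e+02  4.2920e+01  7.1380e+01] q 0.753 tang 1.66 rad 3.87
```

carry_out:
  commands: [0.72, 0, 0, 0, 0, 0, 0, 0.7, 0, 0, 0, 0, 0, 0, 0.69, 0, 0, 0, 0, 0, 0, 0.68, 0, 0, 0, 0, 0, 0, 0.66, 0, 0, 0, 0, 0, 0, 0.64, 0, 0, 0, 0, 0, 0, 0.6, 0, 0, 0, 0, 0, 0, 0.5, 0, 0, 0, 0, 0, 0, 0.5, 0, 0, 0, 0, 0, 0]

```text
time_s: 12.25
ee_pos: [0.4915, 0.0429, 0.0714]
eef_rot: [3.14, -0.03, -2.097]
force: [-0.8, 0.2, -0.7]
grip_width: 0.023
```

```bash
python3 f.py; python3 - <<'E'
from h import *
c=cam('scene'); W=cloud(c); P=W[(W[...,2]>.08)&(W[...,2]<.3)&(abs(W[...,0]-.49)<.05)&(abs(W[...,1]-.04)<.05)]
u=proj(c,[.49,.043,.06])[0].astype(int)
cv2.imwrite('pics/g3.png',cv2.resize(c[0][u[1]-48:u[1]+48,u[0]-64:u[0]+64],(640,480),interpolation=cv2.INTER_CUBIC))
E
```

```text
[-3.7000e-01 -5.0000e-02  2.0000e-02  4.9143e+02  4.2890e+01  7.1370e+01] q 0.752 tang 0.21 rad 0.31
```

View pics/g3.png

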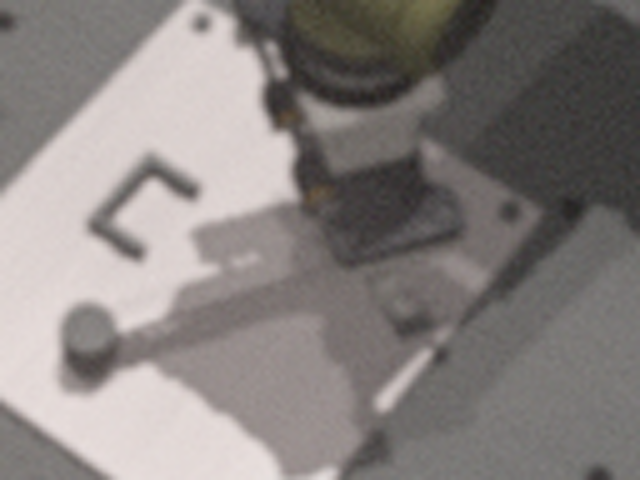

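Force is zero with the fingers open, so the hook carries the arm. The pictured nest is clear at (145,205). I'll open further and lift straight off.

carry_out:
  commands: [0.2, 0, 0, 0, 0, 0, 0, 0, 0, 0, 0, 0, 0, 0, 0, 0, 0, 0, 0, 0, 0, 0, 0, 0, 2, 0, 0, 0, 0, 0, 0, 4, 0, 0, 0, 0, 0, 0, 7, 0, 0, 0, 0, 0, 0, 10, 0.026, -0.015, 0, 0, 0, 0, 10, 0.026, -0.015, 0, 0, 0, 0, 10, 0.026, -0.015, 0]

```text
time_s: 13.2
ee_pos: [0.4919, 0.0428, 0.1726]
eef_rot: [-3.141, 0.001, -2.098]
force: [-0.8, -0.4, 0.8]
grip_width: 0.0472
```

carry_out:
  commands: [-0.3, 0, -4, 0, 0, 0, 0.12, -0.3, 0, -8, 0, 0, 0, 0.25, -0.3, 0, -12, 0, 0, 0, 0.37, -0.3, 0, -16, 0, 0, 0, 0.5, -0.3, 0, -20, 0, 0, 0, 0.62, -0.3, 0, -24, 0, 0, 0, 0.75, -0.3, -1, -28, 0, 0, 0, 0.87, -0.3, -1.1, -31, 0, 0, 0, 1, -0.3, -1.1, -33, 0, 0, 0, 1.12, -0.3, -1.1, -33, 0, 0, 0, 1.25, -0.3, -1.1, -33, 0, 0, 0, 1.37, -0.3, -1.1, -33, 0, 0, 0, 1.5]

```text
time_s: 14.2
ee_pos: [0.4802, -0.2876, 0.1707]
eef_rot: [3.142, 0.004, -0.694]
force: [-0.3, -0.0, -1.0]
grip_width: 0.061
```

Now I'll turn to the tube's yaw, then measure the nest and the cocked arm.

carry_out:
  commands: [-0.3, 0, 0, 0, 0, 0, 0.12, -0.3, 0, 0, 0, 0, 0, 0.25, -0.3, 0, 0, 0, 0, 0, 0.37, -0.3, 0, 0, 0, 0, 0, 0.5, -0.3, 0, 0, 0, 0, 0, 0.62, -0.3, 0, 0, 0, 0, 0, 0.75, -0.3, 0, 0, 0, 0, 0, 0.88, -0.3, 0, 0, 0, 0, 0, 0.88, -0.3, 0, 0, 0, 0, 0, 0.88]

```text
time_s: 14.95
ee_pos: [0.48, -0.2873, 0.1696]
eef_rot: [-3.14, 0.006, 0.183]
force: [-1.2, 0.1, -0.4]
grip_width: 0.0611
```

```bash
python3 - <<'E'
from h import *
a=np.deg2rad(4.8); R=np.array([[np.cos(a),-np.sin(a)],[np.sin(a),np.cos(a)]]); O=np.array([.52117,-.03133])
for n in ['top','scene']:
    A=[];I=[]
    for k in range(4):
        c=cam(n); A.append(cloud(c)); I.append(c[0])
    W=np.nanmedian(A,0); x,y=np.moveaxis(((W[...,:2]-O)@R)*1000,-1,0); z=W[...,2]*1000
    m=(abs(x)<40)&(abs(y+38)<28)&(z>22)&(z<34); print(n,'walls x',np.percentile(x[m],[1,5,95,99]).round(1),'y',np.percentile(y[m],[1,5,95,99]).round(1))
    f=m&(abs(x)<18); print(' fence y',np.percentile(y[f],[5,50,95]).round(1)); 
    for sg in(-1,1):
        w=m&(y>-46)&(x*sg>0); print(' wall',sg,np.percentile(x[w],[5,50,95]).round(1),w.sum())
    p=(z>90)&(z<116)&(x<0)&(abs(y-70)<40)&(abs(x)<100); print(' post',np.median(x[p]),np.median(y[p]),p.sum())
    if n=='top':
        g=np.mean(I,0).astype(np.uint8)
        u=proj(c,[.5,-.15,.03])[0].astype(int); cv2.imwrite('pics/n1.png',cv2.resize(g[u[1]-70:u[1]+70,u[0]-95:u[0]+95],(760,560),interpolation=cv2.INTER_CUBIC))
E
```

```text
top walls x [-28.7 -27.7  31.8  32.8] y [-57.4 -56.7 -22.1 -19.6]
 fence y [-57.1 -53.8 -50.1]
 wall -1 [-28.7 -24.9 -21.3] 36
 wall 1 [25.3 28.9 32.7] 37
 post -21.715943867684754 76.02569039033335 29
scene walls x [-32.2 -31.3  28.4  29.4] y [-57.9 -56.8 -20.7 -18.4]
 fence y [-56.8 -53.8 -49.9]
 wall -1 [-31.9 -28.  -24.3] 26
 wall 1 [22.1 26.  29.3] 27
 post -22.837267156471924 78.20092608438063 32
```

View pics/n1.png

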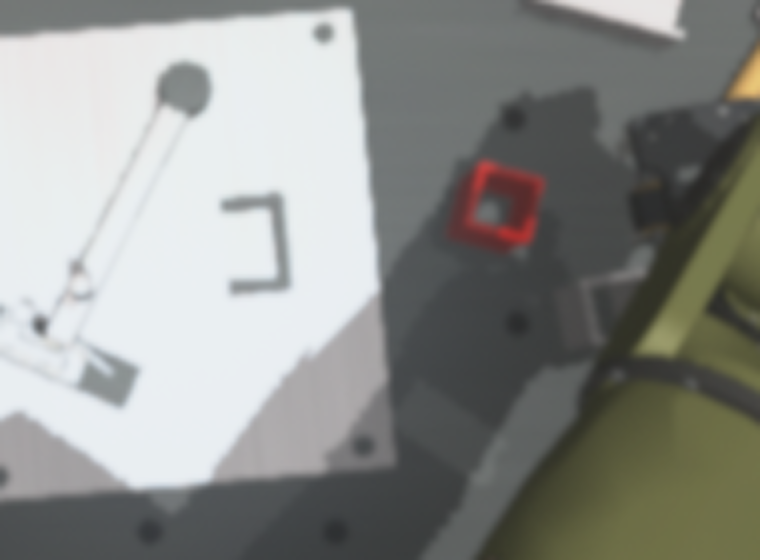

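The picture shows the arm cocked at (110,230) and the nest empty at (255,245). The grey square tube, which is the only uncoloured one, is under the gripper at (605,305). Red ones are at (497,205) and hidden.

carry_out:
  commands: [-0.3, 0, 0, -4, 0.001, -0.006, 0, -0.3, 0, 0, -7, 0.001, -0.006, 0, -0.3, 0, 0, -10, 0.001, -0.006, 0, -0.3, 0, 0, -13.9, 0.001, -0.006, 0, -0.3, 0, 0, -13.9, 0.001, -0.006, 0, 0, 0, 0, -13.9, 0.001, -0.006, 0, 0.2, 0, 0, -13.9, 0.001, -0.006, 0, 0.5, 0, 0, -13.9, 0.001, -0.006, 0, 0.5, 0, 0, -13.9, 0.001, -0.006, 0, 0.5, 0, 0, -13.9, 0.001, -0.006, 0]
  force: 30

```text
time_s: 16.18
ee_pos: [0.4812, -0.2883, 0.0341]
eef_rot: [3.139, -0.004, 0.185]
force: [-2.1, 1.2, 8.3]
grip_width: 0.0394
```

carry_out:
  commands: [0.5, 0, 0, 0, 0, 0, 0, 0.5, 0, 0, 3, 0, 0, 0, 0.5, 0, 0, 6, 0, 0, 0, 0.5, 0, 0, 9, 0, 0, 0, 0.5, 1.1, 4, 9.5, 0, 0, -0.05, 0.5, 2.2, 8, 9.5, 0, 0, -0.1, 0.5, 3, 12, 9.5, 0, 0, -0.1, 0.5, 3.6, 16, 9.5, 0, 0, -0.1, 0.5, 4.3, 20, 9.5, 0, 0, -0.1, 0.5, 4.3, 23.5, 9.5, 0, 0, -0.1, 0.5, 4.3, 23.5, 9.5, 0, 0, -0.1, 0.5, 4.3, 23.5, 9.5, 0, 0, -0.1]

```text
time_s: 17.18
ee_pos: [0.5242, -0.0518, 0.1297]
eef_rot: [3.139, -0.005, 0.088]
force: [0.2, -0.8, -3.5]
grip_width: 0.0398
```

```bash
python3 - <<'E'
from h import *
a=np.deg2rad(4.8); R=np.array([[np.cos(a),-np.sin(a)],[np.sin(a),np.cos(a)]]); O=np.array([.52117,-.03133])
o=ctrl.get_obs(); print(o['ee_pos'],o['eef_rot'],o['force'],o['grip_width'])
print('tcp in nest mm',((o['ee_pos'][:2]-O)@R*1000-[.5,-29.9]).round(1))
c=cam('scene'); u=proj(c,[.524,-.05,.07])[0].astype(int)
cv2.imwrite('pics/t1.png',cv2.resize(c[0][u[1]-48:u[1]+48,u[0]-64:u[0]+64],(640,480),interpolation=cv2.INTER_CUBIC))
W=np.nanmedian([cloud(cam('scene')) for _ in range(3)],0); p=o['ee_pos']
T=(W[...,:2]-O)@R*1000-[.5,-29.9]; z=W[...,2]*1000
m=(abs(T[...,0])<35)&(abs(T[...,1]-8)<35)&(z>85)&(z<118); P=np.c_[T[m],z[m]]
print(P.shape,np.percentile(P,[3,50,97],axis=0).round(1), P[:,2].min())
E
```

```text
[ 0.52422683 -0.05176112  0.12970605] [ 3.13863041 -0.00486112  0.08770735] [ 0.23428078 -0.83666195 -3.48068588] 0.039834773244268866
tcp in nest mm [0.8 9.3]
(86, 3) [[-19.1  -8.2  94.9]
 [ 17.5  24.  106.8]
 [ 19.6  28.  117.7]] 94.05881397873912
```

View pics/t1.png

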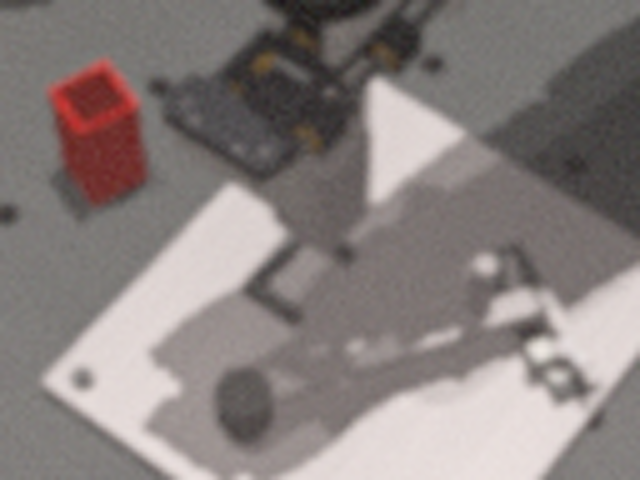

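carry_out:
  commands: [0.5, -0.06, -0.3, -2.5, 0, 0, 0, 0.5, -0.06, -0.3, -5, 0, 0, 0, 0.5, -0.06, -0.3, -6.5, 0, 0, 0, 0.5, -0.06, -0.3, -7.5, 0, 0, 0, 0.5, -0.06, -0.3, -8, 0, 0, 0, 0.5, -0.06, -0.3, -8, 0, 0, 0, 0.5, -0.06, -0.3, -8, 0, 0, 0]

```text
time_s: 17.97
ee_pos: [0.524, -0.0577, 0.05]
eef_rot: [3.138, -0.005, 0.083]
force: [-0.3, 0.9, -3.2]
grip_width: 0.0401
```

carry_out:
  commands: [0.5, 0, 0, -0.2, 0, 0, 0, 0.5, 0, 0, -0.35, 0, 0, 0, 0.5, 0, 0, -0.35, 0, 0, 0, 0.5, 0, 0, -0.35, 0, 0, 0]

```text
time_s: 18.3
ee_pos: [0.5241, -0.0577, 0.0468]
eef_rot: [3.138, -0.006, 0.083]
force: [-0.2, -0.2, -4.4]
grip_width: 0.0398
```

carry_out:
  commands: [0.5, 0.01, -0.1, 0, 0, 0, 0, 0.5, 0.02, -0.2, 0, 0, 0, 0, 0.5, 0.03, -0.3, 0, 0, 0, 0, 0.5, 0.03, -0.3, 0, 0, 0, 0, 0.5, 0.03, -0.3, 0, 0, 0, 0]

```text
time_s: 18.72
ee_pos: [0.5244, -0.0608, 0.0467]
eef_rot: [3.138, -0.006, 0.083]
force: [-0.3, 0.2, -3.4]
grip_width: 0.0398
```

carry_out:
  commands: [0.5, 0.01, -0.1, 0, 0, 0, 0, 0.5, 0.02, -0.2, 0, 0, 0, 0, 0.5, 0.02, -0.2, 0, 0, 0, 0, 0.5, 0.02, -0.2, 0, 0, 0, 0]

```text
time_s: 19.05
ee_pos: [0.5243, -0.0617, 0.0469]
eef_rot: [3.14, -0.005, 0.083]
force: [-2.5, 10.0, 1.1]
grip_width: 0.0396
```

Fence contact at about 10 N. I'll relax slightly, then lower onto the floor.

carry_out:
  commands: [0.5, 0, 0.01, 0, 0, 0, 0, 0.5, 0, 0.01, -0.1, 0, 0, 0, 0.5, 0, 0.01, -0.2, 0, 0, 0, 0.5, 0, 0.01, -0.2, 0, 0, 0]

```text
time_s: 19.38
ee_pos: [0.5245, -0.0615, 0.0461]
eef_rot: [3.14, -0.005, 0.083]
force: [-7.0, 4.1, 14.4]
grip_width: 0.0399
```

carry_out:
  commands: [0.5, 0, 0, 0.05, 0, 0, 0, 0.1, 0, 0, 0.05, 0, 0, 0, 0, 0, 0, 0.05, 0, 0, 0, -0.3, 0, 0, 0.05, 0, 0, 0, -0.3, 0, 0, 0.05, 0, 0, 0, -0.3, 0, 0, 0.05, 0, 0, 0, -0.3, 0, 0, 2, 0, 0, 0, -0.3, 0, 0, 5, 0, 0, 0, -0.3, 0, 0, 9, 0, 0, 0, -0.3, 0, 0, 12, 0, 0, 0, -0.3, 0, -3, 15, 0, 0, 0, -0.3, 0, -6, 15, 0, 0, 0]

```text
time_s: 20.38
ee_pos: [0.5264, -0.1219, 0.2022]
eef_rot: [3.137, -0.014, 0.086]
force: [0.3, 0.2, 1.1]
grip_width: 0.061
```

carry_out:
  commands: [-0.3, -2, -4, 0, 0, 0, 0, -0.3, -4, -8, 0, 0, 0, 0, -0.3, -6, -12, 0, 0, 0, 0, -0.3, -8, -16, 0, 0, 0, 0, -0.3, -8, -18, 0, 0, 0, 0, -0.3, -8, -18, 0, 0, 0, 0]

```text
time_s: 20.88
ee_pos: [0.4446, -0.3063, 0.2021]
eef_rot: [3.136, -0.013, 0.081]
force: [-0.3, 0.5, 0.2]
grip_width: 0.0611
```

```bash
python3 - <<'E'
from h import *
a=np.deg2rad(4.8); R=np.array([[np.cos(a),-np.sin(a)],[np.sin(a),np.cos(a)]]); O=np.array([.52117,-.03133])
print(ctrl.get_obs()['time_s'])
for n in ['top','scene']:
    A=[];I=[]
    for k in range(4):
        c=cam(n); A.append(cloud(c)); I.append(c[0])
    W=np.nanmedian(A,0); T=((W[...,:2]-O)@R)*1000-[.5,-29.9]; z=W[...,2]*1000
    m=(abs(T[...,0])<32)&(abs(T[...,1])<32)&(z>84)&(z<100); Q=T[m].astype(np.float32)
    print(n,'tube top in nest',cv2.minAreaRect(Q),'z',np.median(z[m]).round(1),m.sum())
    x,y=T[...,0]+.5,T[...,1]-29.9
    p=(z>90)&(z<116)&(abs(x+22)<30)&(abs(y-77)<30); print(' post',np.median(x[p]),np.median(y[p]),p.sum())
    g=np.mean(I,0).astype(np.uint8); u=proj(c,[.5,.0,.05])[0].astype(int)
    cv2.imwrite(f'pics/e_{n}.png',cv2.resize(g[u[1]-55:u[1]+55,u[0]-50:u[0]+50],(390,430),interpolation=cv2.INTER_CUBIC))
cv2.imwrite('pics/e.png',np.hstack([cv2.imread('pics/e_top.png'),cv2.imread('pics/e_scene.png')]))
E
```

```text
20.8833
top tube top in nest ((1.999298095703125, 0.3334808349609375), (40.001956939697266, 39.993534088134766), 89.86286163330078) z 92.2 95
 post -21.66431230697953 76.04455248943304 29
scene tube top in nest ((-0.5962047576904297, 0.23731422424316406), (40.98380661010742, 41.31675338745117), 1.8150570392608643) z 90.2 98
 post -22.056101031990018 78.1014234307263 33
```

View pics/e.png

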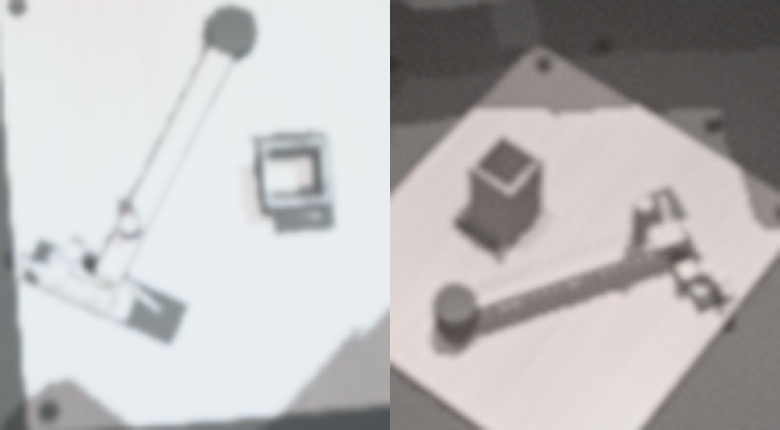

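The picture shows the tube upright in the nest, at top (295,175) and scene (505,190). The arm is still cocked on the catch, so I'm handing in.

```bash
python3 -c "
from station import ticket
print(ticket.hand_in())"
```

```text
the job is handed in; nothing more can be done
None
```

The clamp arm is cocked on its catch and the grey square tube is standing in the nest against the back fence. I handed the job in at about 21 s of the 72 s allowed; the hand-in reports no verdict.

**Cocking the arm:** I drew the post back to q ≈ 0.758, where it lightly met the buffer, after it clicked at around q ≈ 0.735. I then eased it onto the hook at q ≈ 0.752. While easing back I briefly pressed about 3.5 N on the hook side, which is within the 2–5 N trip band, and relieved it at once. The hook held, and the tool force fell to about 0 N when the fingers opened.

**Placing the tube:** I pushed the tube against the fence with about 10 N, then pressed it onto the floor with about 14 N before releasing it.

**Last checks:**
- **Tube position:** it is about 0.7 mm off the nest centre across and 0.3 mm along, with its top at about 91 mm (92 expected), and it looks upright.
- **Arm:** the post has not moved since it was cocked, within measurement noise.
- **Disagreements:** the two cameras differ by about 2.6 mm across (+2.0 and −0.6 mm), so I used the mean. Before I opened the fingers, the force readings at the catch showed about 3 N of hysteresis.
- **Not checked:** I did not re-measure the other things on the table. I did not reach for or knowingly touch any of them.

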